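Eject the round feeder cup into the dish

TASK

The two-lane dispenser on the shelf holds one round and one square lidded feeder cup. Press the spring ejector slide behind the round cup all the way in, so that the cup drops into the grey dish under the mouths, then let go so the slide springs back out. Do not touch the cups by hand, and leave the square cup in its lane and the dish where it stands.

Things in the scene. Friction and masses are not known exactly. Their poses are not given: they have to be found in the camera images.
- dispenser: Fixed two-lane cup dispenser, dark steel foot block and grey metal deck 175 x 150 mm, deck top 46 mm above the shelf. Origin: on the shelf under its middle. x: along the lanes, plates to mouths; y: left; z up. Lanes at y = +40 and -40 mm, mouth edge at x = 60 mm, deck's rear edge at x = -115 mm. Lane walls (x 0 to 60 mm) are 32 mm high over the deck with clear lips over the cup's lid edges.
- plate_left (a point): Black upright thumb plate at the rear end of the left lane's ejector slide (y = +40 mm): 8 mm thick in x, 32 wide, 50 high. Point: mid thickness and width, 22 mm below its top, 30 mm above the deck. Axes as the dispenser's. Press toward +x, 55 mm to the stop, spring 2.5 N rising to 8 N, returns when let go. Only bare deck behind it; ahead, 85 mm of a bar and pusher under 17 mm high.
- plate_right (a point): The same thumb plate of the right lane (y = -40 mm): same size, point, axes, travel and spring.
- round_cup: Closed white round feeder cup, 43 mm across its lid, 26 mm high, about 30 g. Origin: centre of its underside, z up through the lid. It starts upright in one of the two lanes (which one varies), about 121 mm ahead of that lane's plate, held by the walls and lips; it can leave only by the mouth. With the slide all the way in it tumbles into the dish.
- square_cup: Closed white square feeder cup, 43 mm square at its lid, 26 mm high, about 30 g, held in the other lane in the same way. Origin: centre of its underside. It stays there.
- dish: Shallow grey ceramic dish, rectangular, 120 x 210 mm, 24 mm high, walls 6 mm, 0.7 kg, loose on the shelf across both lane mouths, its near edge tucked under them. Origin: centre of its underside, x (the 120 mm side) roughly along the lanes, z up.
There are look-alikes about, which are no part of the job. There is more than one size of the dispenser; the one meant has the size given above.

How it is judged:
By the outcome, as a careful person would: the job done as asked, in the order asked, and still so for the second after the job is handed in, with the robot touching nothing.
It also fails if it takes over 42 s, if anything falls off the work surface, if the arm or the gripper's body presses on something with over 40 N, if the wrist force passes 120 N, or if a joint passes its speed limit or range.

ROBOT

A 7-joint arm with a two-finger parallel gripper is mounted at the origin on the work surface. World frame = base frame: x ahead of the robot, y to its left, z up, the work surface at z = 0. Lengths are in m, angles in rad, forces in N, time in s.
With the tool pointing down it reaches from about 0.4 to 0.85 m from the base axis. Payload 4.5 kg.
Tool frame: the origin (TCP) lies at the very end of the fingers, on their centre line; the grasp point (between the pads) lies robot.grasp_offset behind it (robot.grasp_offset is the distance from the TCP to the grasp point, in m); z points along the fingers, y is the direction in which the jaws open and shut (so a half turn about z gives the same grasp; the last joint's range is limited). The gripper opens to 88 mm and grips with 3 to 60 N. Pads are 18 mm wide; open, the fingers measure 123 mm over their backs; the gripper's body (75 mm by 187 mm) begins 45 mm behind the grasp point.
Start: joints at [1.283, 0.689, -0.195, 1.565, 0.157, 0.902, -0.215], TCP at [0.198, -0.593, 0.239] pointing down, gripper open.
Joint ranges: [-3.01, 3.01], [-0.46, 2.08], [-1.47, 1.51], [0.13, 2.56], [-1, 4.14], [0.04, 2.09], [-2.66, 2.66]. Speed limits (rad/s): [2.57, 2.57, 3.14, 3.14, 3.14, 3.14, 3.14].

INTERFACE

Orientations are given as a rotation vector (axis times angle).
In Python, from station import robot gives the robot as it stands.
- The arm moves only by the tool drive_tool, never from a script. Its argument "commands" is a list of rows, each an object with "jaw": the opening, from 0 (shut) to 1 (fully open); "slide": the shift along the world's x, y, z each as a share of 200 mm, from -1 to 1, a list of three; "yaw": the turn about the world's z as a share of 90 degrees, from -1 to 1. In form: [{"jaw": jaw, "slide": [tx, ty, tz], "yaw": yaw}, ...]. A call has exactly 5 rows; each row shifts and turns the commanded pose from where the row before left it; what a row does not reach is not made up. A row lasts 1/12 s, in which the tool goes at most 41.7 mm and 7.16 degrees, less where a joint would pass 70% of its speed; a pose out of reach is approached as far as the arm can. A call with a number of a shift or a turn outside -1 to 1 is refused whole. A call with a gripper value outside its range is refused whole. The fingers move at their own pace and stop on an object; "newtons" is the grip in N (left out, the last holds). Time passes only in rows, so rows that do not move let the fingers close, or fill a call up. It gives the time, the measured TCP pose, the force and the opening at its end, in the units of the state.
- robot.state(): the state, without advancing time (a new reading comes with each control period).
- robot.snapshot(name): name is "side" or "top" or "wrist"; returns a dict with "img" (400x640x3 uint8, red, green, blue), "vertical_fov" (degrees; the focal length in pixels is half the picture's height over the tangent of half this angle, whatever the lens; pixels are square), "cx", "cy" (the principal point, pixels), "T" (4x4, takes a point from camera to world coordinates); the wrist camera has in their place "T_tool_cam" (4x4, takes a point from camera to tool coordinates, whose origin is the TCP and whose axes are the flange's). Camera axes: x right, y up, looking along -z (the intrinsics and any distortion apply to the point x, -y, -z); pixel columns grow to the right and rows downward; lengths in m; the calibration is good to about 2 mm. A picture is of the moment at which its call begins: read the wrist's pose just before it. There is no depth.
- robot.sign_off(): hands the job in, once; it reports no verdict.
The state is a dict: "t": time; "joint_pos": joint angles; "qvel": joint speeds; "joint_torque": joint torques, N m; "ee_pos": TCP position; "eef_rot": TCP orientation; "contact_force": force on the tool from outside, world axes, zero at the start; "ft_torque": the same for the moment, N m; "grip_width": opening from 0.0 (shut) to 1.0 (fully open).
Only numpy, scipy, OpenCV 4.12 (cv2) and the standard library are available. Lean on these libraries where they do the work, as an engineer would, in place of code of your own. Each camera call takes 0.05 s, during which the arm holds its last target.

## Working session

There is one attempt and no reset: what is moved stays moved. The work goes in short steps, Python scripts to look and compute and a tool call to move; the robot and the scene stay as the last step left them, time stands still between calls to the robot, and variables do not carry over. Pictures are saved under pics/ and viewed, and the job is handed in when it is done.

Besides the shell and the picture viewer there is one more tool, called after "Call:" by a JSON object that holds its "method" and its "body". drive_tool: Moves the arm, as the interface text tells. Shift numbers are shares of 200 mm and turn numbers shares of 90 degrees, none past 1 either way. Its arguments: {"type":"object","properties":{"commands":{"type":"array","items":{"type":"object","properties":{"jaw":{"type":"number"},"slide":{"type":"array","items":{"type":"number"}},"yaw":{"type":"number"}}}},"newtons":{"type":"number"}},"required":["commands"]}

```bash
mkdir -p pics; ls; cat > h.py <<'E'
import cv2,numpy as np
from station import robot
E
python3 - <<'E'
from h import *
print(robot.state()['ee_pos'],robot.state()['eef_rot'],robot.grasp_offset)
import pickle
for n in ["side","top"]:
    s=robot.snapshot(n); pickle.dump(s,open(n+'.pkl','wb'))
    cv2.imwrite(f'pics/{n}0.png',s['img'][:,:,::-1]); print({k:v for k,v in s.items() if k!='img'})
E
```

```text
pics
[ 0.19745967 -0.59234872  0.23792248] [-3.09927120e+00 -5.03185309e-01  6.19651585e-04] 0.0187
{'vertical_fov': 55.8416208547977, 'cx': 313.3121221990856, 'cy': 193.30054456774963, 'T': array([[-0.95919239,  0.22507329, -0.17114898,  0.48178905],
       [-0.28249705, -0.7370148 ,  0.61400701,  0.40794631],
       [ 0.01205724,  0.63729993,  0.77052153,  0.56719059],
       [ 0.        ,  0.        ,  0.        ,  1.        ]])}
{'vertical_fov': 55.71480153986189, 'cx': 320.5490335966832, 'cy': 203.80482762890404, 'T': array([[ 0.19939754,  0.95476413, -0.22060387,  0.42006332],
       [-0.97991092,  0.19517315, -0.04101243, -0.01432701],
       [ 0.00389876,  0.22434992,  0.97450085,  0.73775334],
       [ 0.        ,  0.        ,  0.        ,  1.        ]])}
```

View pics/side0.png

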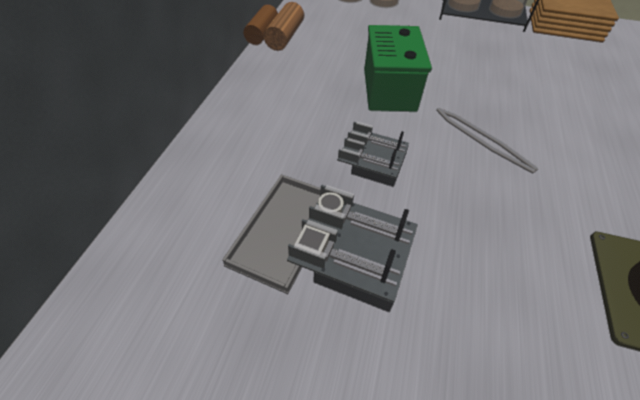

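View pics/top0.png

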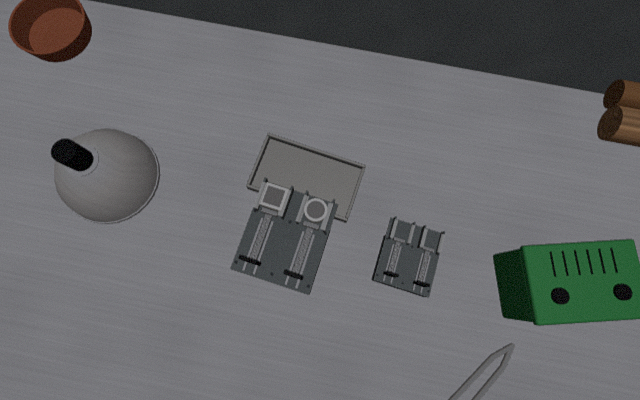

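The large dispenser is at top (285,240), with the square cup in its left lane (274,196) and the round cup in its right lane (316,210). A smaller, empty look-alike is at (410,255). The large one has the cups and the dish, so I'll confirm it in a crop and check its size.

```bash
python3 - <<'E'
from h import *
import pickle
t=pickle.load(open('top.pkl','rb'))['img'];s=pickle.load(open('side.pkl','rb'))['img']
a=cv2.resize(t[120:310,220:380],None,fx=3.1,fy=3.1,interpolation=cv2.INTER_CUBIC)
cv2.imwrite('pics/topc.png',a[:,:,::-1])
b=cv2.resize(s[160:320,215:435],None,fx=3.6,fy=3.6,interpolation=cv2.INTER_CUBIC)
cv2.imwrite('pics/sidec.png',b[:,:,::-1])
E
```

```text
(no output)
```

View pics/topc.png

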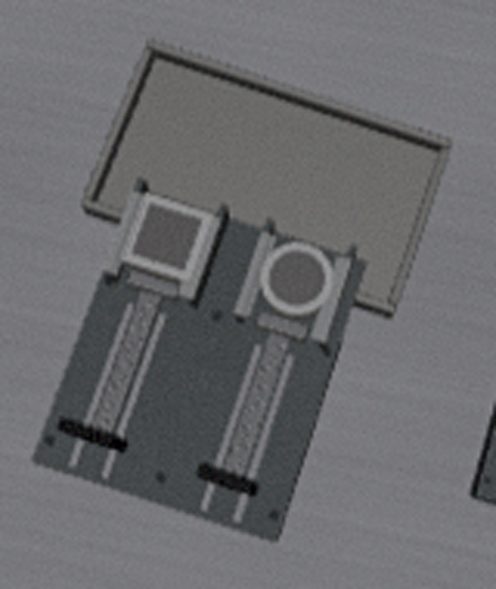

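View pics/sidec.png

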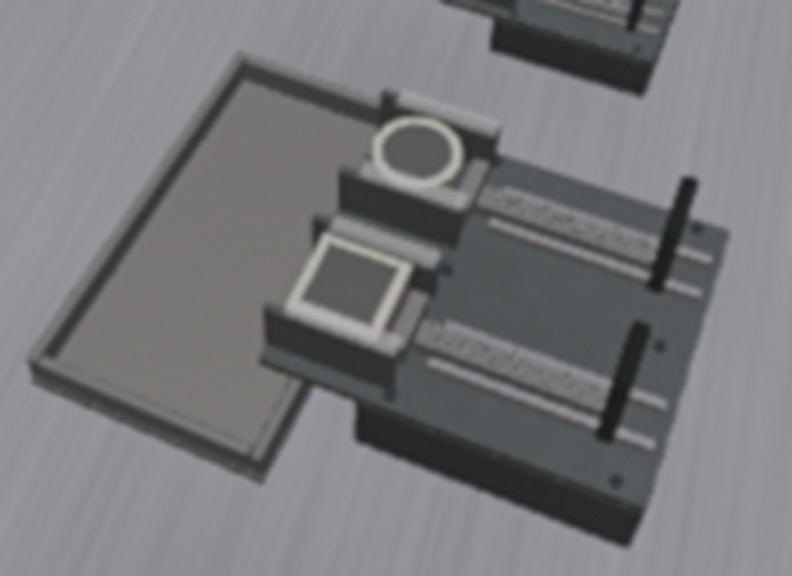

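```bash
cat >> h.py <<'E'
def ray(s,u,v):
    f=200/np.tan(np.radians(s['vertical_fov']/2)); T=s['T']
    d=T[:3,:3]@np.array([(u-s['cx'])/f,-(v-s['cy'])/f,-1]); return T[:3,3],d
def onz(s,u,v,z):
    o,d=ray(s,u,v); return o+d*(z-o[2])/d[2]
E
python3 - <<'E'
from h import *
import pickle
t=pickle.load(open('top.pkl','rb'));s=pickle.load(open('side.pkl','rb'))
T=lambda u,v,z:onz(t,u/3.1+220-.34,v/3.1+120-.34,z)
S=lambda u,v,z:onz(s,u/3.6+215-.36,v/3.6+160-.36,z)
rl,rr,fr=T(35,461,.046),T(279,541,.046),T(365,258,.046)
print('top rl rr fr',rl,rr,fr,np.linalg.norm(rl-rr),np.linalg.norm(rr-fr))
srl,srr=S(630,545-38,.046),S(728,232,.046)
srl=S(645,505,.046)
print('side rl rr',srl,srr,np.linalg.norm(srl-srr))
ax=fr-rr; print('yaw from edge',np.degrees(np.arctan2(ax[1],ax[0])))
e=rl-rr; print('yaw from rear',np.degrees(np.arctan2(-e[0],e[1])))
# black blobs
for nm,im,sh in(('t',t,(120,310,220,380)),('s',s,(160,320,215,435))):
    a,b,c,d=sh; g=im['img'][a:b,c:d].max(2); m=(g<22).astype(np.uint8)
    n,l,st,ce=cv2.connectedComponentsWithStats(m)
    for i in range(1,n):
        if st[i,4]>15: 
            ys,xs=np.where(l==i); print(nm,st[i]+[c,a,0,0,0],ce[i]+[c,a], cv2.minAreaRect(np.stack([xs+c,ys+a],1).astype(np.float32)))
# cups lid (round)
print('round lid',T(297,278,.072),'square',T(166,237,.072))
print('plate R top', T(230,470,.098),T(228,488,.098),'side', S(690,182,.098))
# plate top ends in the side view, blob centre triangulation
def tri(p,q):
    o1,d1=p;o2,d2=q
    A=np.stack([d1,-d2],1);x=np.linalg.lstsq(A,o2-o1,rcond=None)[0]
    P,Q=o1+d1*x[0],o2+d2*x[1]; return (P+Q)/2,np.linalg.norm(P-Q)
E
```

```text
top rl rr fr [0.42722197 0.14926513 0.046     ] [0.41121847 0.00087754 0.046     ] [ 0.58473095 -0.0158575   0.046     ] 0.14924808465227304 0.1743176411548069
side rl rr [0.42845069 0.15171817 0.046     ] [0.41155734 0.00623549 0.046     ] 0.1464602222633575
yaw from edge -5.5090577990411065
yaw from rear -6.155516273280998
t [239 256  11   7  27] [244.81481481 258.59259259] ((244.51724243164062, 258.2068786621094), (11.14172077178955, 3.713906764984131), 21.801410675048828)
round lid [0.55893306 0.02061421 0.072     ] square [0.56760966 0.10063279 0.072     ]
plate R top [0.44295508 0.0331722  0.098     ] [0.43345927 0.03217936 0.098     ] side [0.43742192 0.02448499 0.098     ]
```

The size matches the description: 149 x 174 mm, yaw about -5.8°. The round cup lies at dispenser (30,-40) mm, so it is the right lane's. Next I'll check the obstacles on the way there.

```bash
python3 - <<'E'
from h import *
import pickle
t=pickle.load(open('top.pkl','rb'));s=pickle.load(open('side.pkl','rb'))
def tri(p,q):
    o1,d1=p;o2,d2=q
    x=np.linalg.lstsq(np.stack([d1,-d2],1),o2-o1,rcond=None)[0]
    P,Q=o1+d1*x[0],o2+d2*x[1]; return (P+Q)/2,np.linalg.norm(P-Q)
# knobs: side (405,32),(411,55) ; top (622,292),(560,296)
print(tri(ray(t,560,296),ray(s,411,55)),tri(ray(t,622,292),ray(s,405,32)))
for p in [(527,246),(640,240),(537,324),(640,320)]: print(onz(t,*p,.13))
u=np.radians(-5.8);ux=np.array([np.cos(u),np.sin(u)]);uy=np.array([-ux[1],ux[0]])
o=np.array([.4192,.0755])+.115*ux
P=o-.0914*ux-.04*uy
print('origin',o,'plate',P,'approach',P-ux*.022,'contact',P-.013*ux,'end',P+.042*ux)
print(robot.state())
E
```

```text
(array([ 0.48734179, -0.38952575,  0.12265274]), np.float64(0.0022323413437627974)) (array([ 0.5132794 , -0.48459596,  0.12433378]), np.float64(0.001622147848401069))
[ 0.55590292 -0.32835777  0.13      ]
[ 0.60227209 -0.50710829  0.13      ]
[ 0.43834949 -0.35298382  0.13      ]
[ 0.47602036 -0.5087469   0.13      ]
origin [0.53361128 0.06387853] plate [0.43863693 0.03331984] approach [0.41674956 0.03554308] contact [0.42570348 0.03463357] end [0.48042192 0.02907548]
{'t': 0.1, 'joint_pos': array([ 1.2828086 ,  0.68989845, -0.19450315,  1.56618042,  0.15732013,
        0.90251013, -0.21510107]), 'qvel': array([-0.00115473, -0.00273109, -0.0018795 , -0.00303045, -0.00044684,
        0.00027183,  0.00020889]), 'joint_torque': array([-1.80892101e-03, -5.28497207e+01, -1.27093915e+00, -1.53836471e+01,
       -5.25173976e-02,  2.02609241e-03,  5.95836877e-05]), 'ee_pos': array([ 0.19743951, -0.592426  ,  0.23800673]), 'eef_rot': array([-3.09946522e+00, -5.03140190e-01,  6.23142831e-04]), 'contact_force': array([-0.169014  ,  0.1447986 , -0.37706751]), 'ft_torque': array([-0.01106335, -0.00045358,  0.02338735]), 'grip_width': 1.0001913258393804}
```

Call:
{"method": "drive_tool", "body": {"commands": [{"jaw":0,"slide":[0.05,0.1,0.06],"yaw":-0.03},{"jaw":0,"slide":[0.06,0.12,0.06],"yaw":-0.03},{"jaw":0,"slide":[0.06,0.12,0.06],"yaw":-0.03},{"jaw":0,"slide":[0.06,0.12,0.06],"yaw":-0.03},{"jaw":0,"slide":[0.06,0.12,0.06],"yaw":-0.03}], "newtons": 20}}

```text
t: 0.52
ee_pos: [0.2559, -0.4754, 0.2988]
eef_rot: [-3.138, -0.131, 0.001]
contact_force: [0.6, 0.1, -0.5]
grip_width: 0.647
```

Call:
{"method": "drive_tool", "body": {"commands": [{"jaw":0,"slide":[0.06,0.14,0],"yaw":-0.024},{"jaw":0,"slide":[0.06,0.14,0],"yaw":-0.024},{"jaw":0,"slide":[0.06,0.14,0],"yaw":-0.024},{"jaw":0,"slide":[0.06,0.14,0],"yaw":-0.024},{"jaw":0,"slide":[0.06,0.14,0],"yaw":-0.022}]}}

```text
t: 0.93
ee_pos: [0.3158, -0.3354, 0.2986]
eef_rot: [-3.137, 0.159, 0.001]
contact_force: [0.5, -0.3, 0.2]
grip_width: 0.267
```

Call:
{"method": "drive_tool", "body": {"commands": [{"jaw":0,"slide":[0.06,0.14,0],"yaw":0},{"jaw":0,"slide":[0.06,0.14,0],"yaw":0},{"jaw":0,"slide":[0.05,0.14,0],"yaw":0},{"jaw":0,"slide":[0.05,0.14,0],"yaw":0},{"jaw":0,"slide":[0.05,0.14,0],"yaw":0}]}}

```text
t: 1.35
ee_pos: [0.3697, -0.1954, 0.2986]
eef_rot: [-3.138, 0.156, 0.001]
contact_force: [-0.5, 0.1, -0.8]
grip_width: 0.006
```

Call:
{"method": "drive_tool", "body": {"commands": [{"jaw":0,"slide":[0.04,0.14,0],"yaw":0},{"jaw":0,"slide":[0.04,0.14,0],"yaw":0},{"jaw":0,"slide":[0.04,0.14,0],"yaw":0},{"jaw":0,"slide":[0.03,0.14,0],"yaw":0},{"jaw":0,"slide":[0.03,0.14,0],"yaw":0}]}}

```text
t: 1.77
ee_pos: [0.4056, -0.0555, 0.2986]
eef_rot: [3.138, -0.156, -0.001]
contact_force: [-0.5, -0.0, -0.8]
grip_width: 0.008
```

Call:
{"method": "drive_tool", "body": {"commands": [{"jaw":0,"slide":[0.03,0.14,-0.05],"yaw":0},{"jaw":0,"slide":[0.02,0.14,-0.1],"yaw":0},{"jaw":0,"slide":[0,0.1,-0.15],"yaw":0},{"jaw":0,"slide":[0,0.075,-0.15],"yaw":0},{"jaw":0,"slide":[0,0,-0.05],"yaw":0}]}}

```text
t: 2.18
ee_pos: [0.4141, 0.0375, 0.1959]
eef_rot: [-3.137, 0.146, 0.007]
contact_force: [-0.0, 0.5, 0.2]
grip_width: 0.008
```

Call:
{"method": "drive_tool", "body": {"commands": [{"jaw":0,"slide":[0,0,-0.1],"yaw":0},{"jaw":0,"slide":[0,0,-0.1],"yaw":0},{"jaw":0,"slide":[0,0,-0.1],"yaw":0},{"jaw":0,"slide":[0,0,-0.1],"yaw":0},{"jaw":0,"slide":[0,0,0],"yaw":0}]}}

```text
t: 2.6
ee_pos: [0.4141, 0.0341, 0.1162]
eef_rot: [3.136, -0.155, -0.008]
contact_force: [-0.0, -0.2, -1.0]
grip_width: 0.0
```

```bash
python3 - <<'E'
from h import *
print(robot.state()['ee_pos'],robot.state()['eef_rot'])
s=robot.snapshot('side')['img']
b=cv2.resize(s[100:320,215:465],None,fx=2.7,fy=2.7,interpolation=cv2.INTER_CUBIC)
cv2.imwrite('pics/s1.png',b[:,:,::-1])
w=robot.snapshot('wrist')['img'];cv2.imwrite('pics/w1.png',w[:,:,::-1])
E
```

```text
[0.4141485  0.03405442 0.11620755] [ 3.13647406 -0.15450783 -0.00821644]
```

View pics/s1.png

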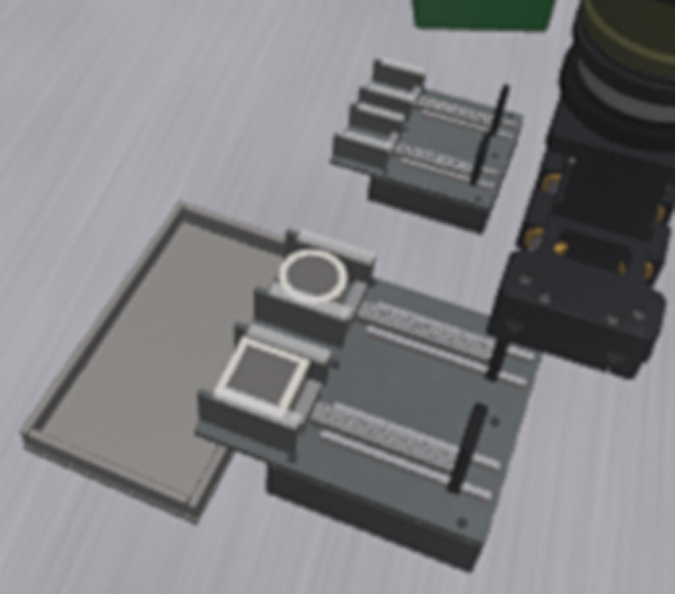

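View pics/w1.png

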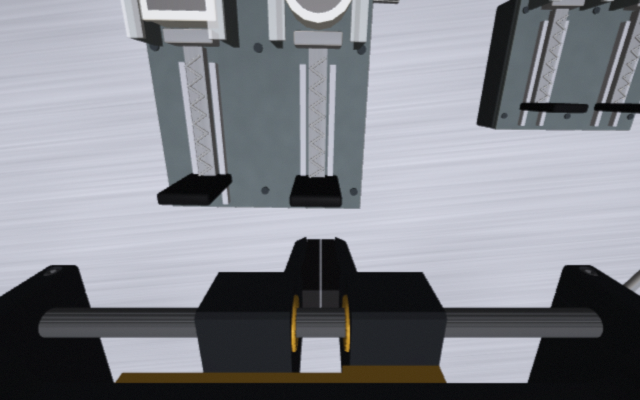

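The wrist view shows the right plate at (316,190), centred ahead of the shut fingers at (320,240), so I'm lowering behind it.

Call:
{"method": "drive_tool", "body": {"commands": [{"jaw":0,"slide":[0,0,-0.04],"yaw":0},{"jaw":0,"slide":[0,0,-0.04],"yaw":0},{"jaw":0,"slide":[0,0,-0.04],"yaw":0},{"jaw":0,"slide":[0,0,0],"yaw":0},{"jaw":0,"slide":[0,0,0],"yaw":0}]}}

```text
t: 3.12
ee_pos: [0.4155, 0.034, 0.0945]
eef_rot: [3.137, -0.156, -0.001]
contact_force: [-0.6, 0.8, 0.4]
grip_width: 0.008
```

```bash
python3 - <<'E'
from h import *
w=robot.snapshot('wrist')['img'];cv2.imwrite('pics/w2.png',w[:,:,::-1])
E
```

```text
(no output)
```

View pics/w2.png

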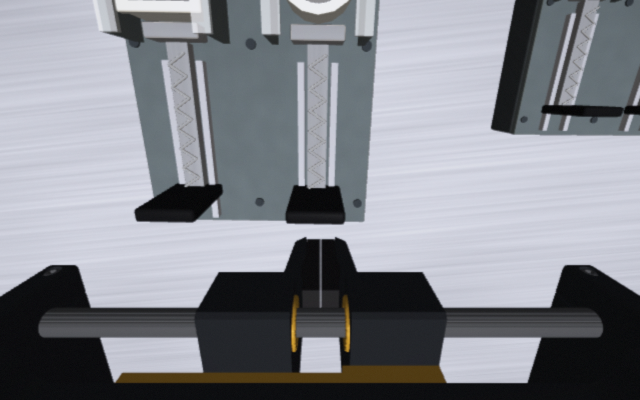

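The picture shows the plate's top edge at about row 222 and the fingertips at row 240, so there is a clear gap and no contact. I'm lowering further.

Call:
{"method": "drive_tool", "body": {"commands": [{"jaw":0,"slide":[0,0,-0.04],"yaw":0},{"jaw":0,"slide":[0,0,-0.04],"yaw":0},{"jaw":0,"slide":[0,0,-0.04],"yaw":0},{"jaw":0,"slide":[0,0,-0.04],"yaw":0},{"jaw":0,"slide":[0,0,0],"yaw":0}]}}

```text
t: 3.58
ee_pos: [0.4183, 0.0344, 0.064]
eef_rot: [3.137, -0.154, -0.01]
contact_force: [-0.3, 1.0, -0.6]
grip_width: 0.002
```

Call:
{"method": "drive_tool", "body": {"commands": [{"jaw":0,"slide":[0.02,-0.002,0],"yaw":0},{"jaw":0,"slide":[0.02,-0.002,0],"yaw":0},{"jaw":0,"slide":[0.02,-0.002,0],"yaw":0},{"jaw":0,"slide":[0.02,-0.002,0],"yaw":0},{"jaw":0,"slide":[0.02,-0.002,0],"yaw":0}]}}

```text
t: 4.0
ee_pos: [0.4373, 0.0321, 0.0653]
eef_rot: [3.136, -0.156, -0.012]
contact_force: [-4.7, 0.3, -2.6]
grip_width: 0.004
```

Call:
{"method": "drive_tool", "body": {"commands": [{"jaw":0,"slide":[0.02,-0.002,0],"yaw":0},{"jaw":0,"slide":[0.02,-0.002,0],"yaw":0},{"jaw":0,"slide":[0.02,-0.002,0],"yaw":0},{"jaw":0,"slide":[0.02,-0.002,0],"yaw":0},{"jaw":0,"slide":[0.02,-0.002,0],"yaw":0}]}}

```text
t: 4.42
ee_pos: [0.457, 0.0298, 0.0653]
eef_rot: [3.136, -0.156, -0.013]
contact_force: [-6.0, 1.4, -1.0]
grip_width: 0.004
```

Call:
{"method": "drive_tool", "body": {"commands": [{"jaw":0,"slide":[0.02,-0.002,0],"yaw":0},{"jaw":0,"slide":[0.02,-0.002,0],"yaw":0},{"jaw":0,"slide":[0.02,-0.002,0],"yaw":0},{"jaw":0,"slide":[0.02,-0.002,0],"yaw":0},{"jaw":0,"slide":[0.01,-0.001,0],"yaw":0}]}}

```text
t: 4.83
ee_pos: [0.4745, 0.0278, 0.0653]
eef_rot: [3.135, -0.156, -0.015]
contact_force: [-7.7, 2.0, 0.6]
grip_width: 0.007
```

Call:
{"method": "drive_tool", "body": {"commands": [{"jaw":0,"slide":[0.01,-0.001,0],"yaw":0},{"jaw":0,"slide":[0.01,-0.001,0],"yaw":0},{"jaw":0,"slide":[0.01,-0.001,0],"yaw":0},{"jaw":0,"slide":[0,0,0],"yaw":0},{"jaw":0,"slide":[0,0,0],"yaw":0}]}}

```text
t: 5.25
ee_pos: [0.4784, 0.0273, 0.0652]
eef_rot: [3.135, -0.156, -0.02]
contact_force: [-9.6, 2.0, 2.1]
grip_width: 0.006
```

Call:
{"method": "drive_tool", "body": {"commands": [{"jaw":0,"slide":[0.01,-0.001,0],"yaw":0},{"jaw":0,"slide":[0.01,-0.001,0],"yaw":0},{"jaw":0,"slide":[0,0,0],"yaw":0},{"jaw":0,"slide":[0,0,0],"yaw":0},{"jaw":0,"slide":[0,0,0],"yaw":0}]}}

```text
t: 5.67
ee_pos: [0.4784, 0.0272, 0.0652]
eef_rot: [3.134, -0.154, -0.031]
contact_force: [-18.0, 4.7, 9.4]
grip_width: 0.006
```

```bash
python3 - <<'E'
from h import *
s=robot.snapshot('side')['img']
b=cv2.resize(s[100:320,215:465],None,fx=2.7,fy=2.7,interpolation=cv2.INTER_CUBIC)
cv2.imwrite('pics/s2.png',b[:,:,::-1])
E
```

```text
(no output)
```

View pics/s2.png

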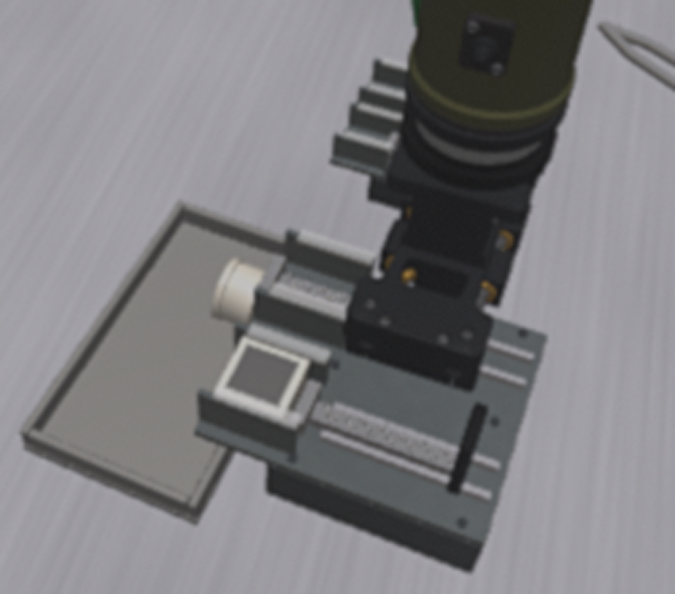

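The slide is at its stop: the position holds while the force rises to 18 N. The cup has tipped out at (238,290). I'm letting the slide back gently.

Call:
{"method": "drive_tool", "body": {"commands": [{"jaw":0,"slide":[-0.05,0.005,0],"yaw":0},{"jaw":0,"slide":[-0.05,0.005,0],"yaw":0},{"jaw":0,"slide":[-0.05,0.005,0],"yaw":0},{"jaw":0,"slide":[-0.05,0.005,0],"yaw":0},{"jaw":0,"slide":[-0.05,0.005,0],"yaw":0}]}}

```text
t: 6.13
ee_pos: [0.4358, 0.0322, 0.0654]
eef_rot: [3.137, -0.156, -0.008]
contact_force: [-3.4, -0.5, -2.1]
grip_width: -0.001
```

Call:
{"method": "drive_tool", "body": {"commands": [{"jaw":0,"slide":[-0.05,0.005,0],"yaw":0},{"jaw":0,"slide":[-0.05,0.005,0],"yaw":0},{"jaw":0,"slide":[-0.02,0.002,0],"yaw":0},{"jaw":0,"slide":[0,0,0],"yaw":0},{"jaw":0,"slide":[0,0,0],"yaw":0}]}}

```text
t: 6.55
ee_pos: [0.4161, 0.0354, 0.0671]
eef_rot: [-3.137, 0.155, 0.005]
contact_force: [-0.1, -0.2, 0.3]
grip_width: 0.003
```

```bash
python3 - <<'E'
from h import *
print(robot.state()['ee_pos'],robot.state()['contact_force'])
s=robot.snapshot('side')['img']
b=cv2.resize(s[100:320,215:465],None,fx=2.7,fy=2.7,interpolation=cv2.INTER_CUBIC)
cv2.imwrite('pics/s3.png',b[:,:,::-1])
E
```

```text
[0.41608768 0.03536417 0.06705522] [-0.07372656 -0.15625921  0.2792825 ]
```

View pics/s3.png

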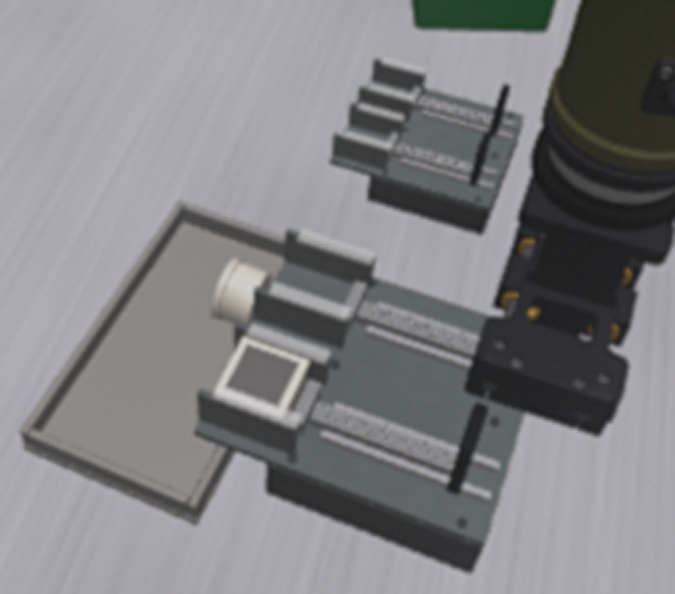

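The slide is back out. The cup lies on its side at (240,290). I'm raising the arm clear, then checking from above.

Call:
{"method": "drive_tool", "body": {"commands": [{"jaw":0,"slide":[0,0,0.08],"yaw":0},{"jaw":0,"slide":[0,0,0.12],"yaw":0},{"jaw":0,"slide":[0,0,0.15],"yaw":0},{"jaw":0,"slide":[0,0,0.15],"yaw":0},{"jaw":0,"slide":[0,0,0.15],"yaw":0}]}}

```text
t: 7.02
ee_pos: [0.4144, 0.0352, 0.1985]
eef_rot: [-3.137, 0.156, 0.011]
contact_force: [0.2, -0.2, -0.9]
grip_width: 0.007
```

Call:
{"method": "drive_tool", "body": {"commands": [{"jaw":0,"slide":[0,-0.12,0.1],"yaw":0},{"jaw":0,"slide":[0,-0.15,0],"yaw":0},{"jaw":0,"slide":[0,-0.15,0],"yaw":0},{"jaw":0,"slide":[0,-0.15,0],"yaw":0},{"jaw":0,"slide":[0,-0.15,0],"yaw":0}]}}

```text
t: 7.43
ee_pos: [0.4146, -0.1106, 0.2174]
eef_rot: [3.138, -0.157, -0.008]
contact_force: [0.0, 0.7, 0.9]
grip_width: 0.005
```

Call:
{"method": "drive_tool", "body": {"commands": [{"jaw":0,"slide":[0,-0.12,0],"yaw":0},{"jaw":0,"slide":[0,-0.12,0],"yaw":0},{"jaw":0,"slide":[0,-0.08,0],"yaw":0},{"jaw":0,"slide":[0,0,0],"yaw":0},{"jaw":0,"slide":[0,0,0],"yaw":0}]}}

```text
t: 7.85
ee_pos: [0.4142, -0.1735, 0.2169]
eef_rot: [3.137, -0.16, -0.01]
contact_force: [0.8, -0.1, -0.6]
grip_width: 0.003
```

```bash
python3 - <<'E'
from h import *
print(robot.state()['ee_pos'],robot.state()['contact_force'],robot.state()['t'])
s=robot.snapshot('side')['img']
b=cv2.resize(s[160:320,215:435],None,fx=2.7,fy=2.7,interpolation=cv2.INTER_CUBIC)
cv2.imwrite('pics/s4.png',b[:,:,::-1])
t=robot.snapshot('top')['img']
b=cv2.resize(t[120:310,220:380],None,fx=3.1,fy=3.1,interpolation=cv2.INTER_CUBIC)
cv2.imwrite('pics/t4.png',b[:,:,::-1])
E
```

```text
[ 0.41422212 -0.17347031  0.21691382] [ 0.78299874 -0.14706058 -0.58319724] 7.85
```

View pics/s4.png

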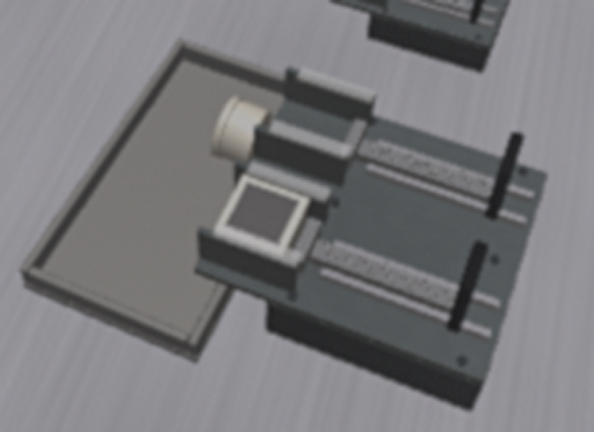

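View pics/t4.png

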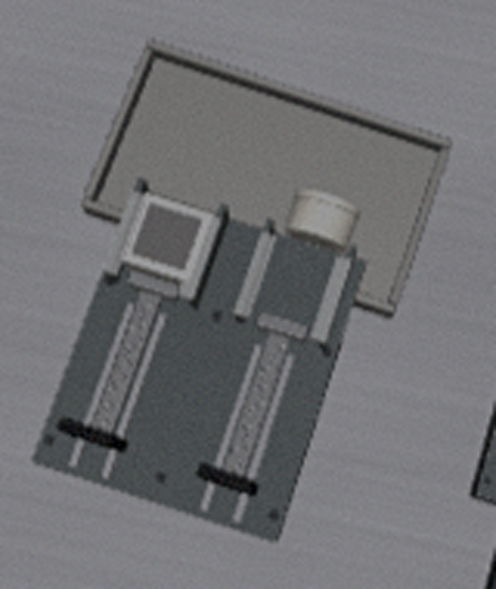

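```bash
python3 - <<'E'
from h import *
import pickle
s=robot.snapshot('side');t=robot.snapshot('top')
pickle.dump((s,t),open('end.pkl','wb'))
a=cv2.resize(s['img'][185:230,285:335],None,fx=8,fy=8,interpolation=cv2.INTER_CUBIC)
b=cv2.resize(t['img'][170:215,300:350],None,fx=8,fy=8,interpolation=cv2.INTER_CUBIC)
c=np.clip(np.hstack([a,b]).astype(float)*1.5,0,255).astype(np.uint8)
cv2.imwrite('pics/e.png',c[:,:,::-1])
E
```

```text
(no output)
```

View pics/e.png

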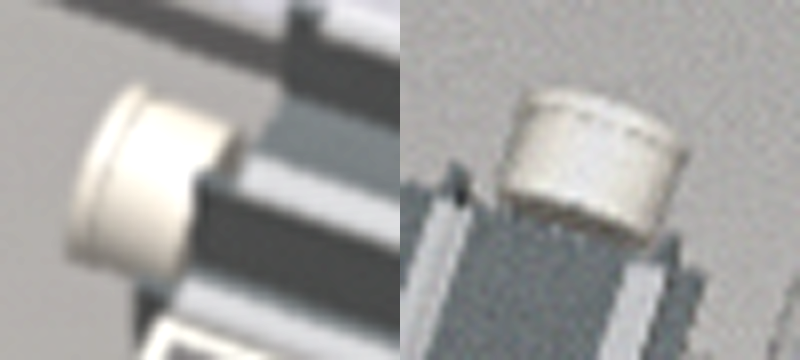

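```bash
python3 - <<'E'
from h import *
import pickle
s,t=pickle.load(open('end.pkl','rb'))
def tri(p,q):
    o1,d1=p;o2,d2=q
    x=np.linalg.lstsq(np.stack([d1,-d2],1),o2-o1,rcond=None)[0]
    P,Q=o1+d1*x[0],o2+d2*x[1]; return ((P+Q)/2).round(4),np.linalg.norm(P-Q).round(4)
S=lambda u,v:ray(s,285+u/8-.44,185+v/8-.44)
T=lambda u,v:ray(t,300+(u-400)/8-.44,170+v/8-.44)
print('right end',tri(T(685,150),S(135,85)))
print('left end',tri(T(522,98),S(75,240)))
print('rim/body seam mid',tri(T(605,120),S(107,150)))
u=np.radians(-5.8);print('mouth edge x at lane',.5336+.06*np.cos(u)-.04*.101, .0639-.06*.101-.04*.995)
E
```

```text
right end (array([ 0.6175, -0.0063,  0.0334]), np.float64(0.0045))
left end (array([0.621 , 0.0353, 0.0283]), np.float64(0.001))
rim/body seam mid (array([0.6191, 0.0141, 0.0346]), np.float64(0.0014))
mouth edge x at lane 0.5892528425297272 0.018039999999999994
```

The cup's lid ends are 42 mm apart at about 30 mm height. It lies on its side on the dish floor, clear of the mouth edge.

```bash
python3 -c "
from h import *
print(robot.sign_off(), robot.state()['t'])"
```

```text
the job is handed in; nothing more can be done
the job is handed in; nothing more can be done
```

The round cup is in the grey dish, the slide has sprung back out, and I handed the job in at about 8 s of the 42 s. I pressed the right plate of the large dispenser, which measured 149 x 174 mm. The shut fingers drove it until the position stopped while the force rose to about 18 N, then backed off, rose and moved clear.

Last checks, from the side and top pictures:
- **Round cup:** it lies on its side. Its lid edges triangulate to about 30 mm height, roughly 30 mm beyond the mouth edge, which fits a cup resting on the dish floor. One of those points had a 4.5 mm mismatch between the two views.
- **Slide, square cup and dish:** the right plate is back at its start, and the square cup and the dish look unmoved.
- **Robot:** it is touching nothing; the force reading is within its noise, about 1 N.

No check failed.

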